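# Find the tightest well for a stub probe

### The arm

A 7-joint arm with a two-finger parallel gripper is mounted at the origin on a cart in front of the work surface, level with it; the furniture and walls round the work are solid. World frame = base frame: x ahead of the robot, y to its left, z up, the work surface at z = 0. Lengths are in m, angles in rad, forces in N, time in s.
With the tool pointing down it reaches from about 0.4 to 0.9 m from the base axis. Payload 5.6 kg.
Tool frame: the origin (TCP) lies midway between the tips of the shut fingers; the grasp point (between the pads) lies r.grip_depth behind it (r.grip_depth is the distance from the TCP to the grasp point, in m); z points along the fingers, y is the line along which they close (so a half turn about z gives the same grasp; the last joint's range is limited). The gripper opens to 92 mm and grips with 3 to 60 N. Pads are 20 mm wide; open, the fingers measure 128 mm over their backs; the gripper's body (75 mm by 189 mm) begins 69 mm behind the grasp point.
Start: joints at [-1.391, 0.468, -0.012, 1.603, 0.006, 1.071, -0.056], TCP at [0.144, 0.634, 0.215] pointing down, gripper open.
Joint ranges: [-2.53, 2.53], [-0.31, 2.02], [-1.57, 1.55], [0.28, 2.44], [-1.29, 4.43], [0.15, 1.84], [-2.92, 2.92]. Speed limits (rad/s): [2.57, 2.57, 3.14, 3.14, 3.14, 3.14, 3.14].

### API

Orientations are given as a rotation vector (axis times angle).
In Python, from workcell import r gives the robot as it stands. The module is installed in compiled form; this text tells all that it offers.
- The arm moves only by the shell command python3 -m creep 'ROWS' [FORCE]. ROWS is JSON, a list of rows, each a list of 3 entries, a list of its own where there are three numbers: the turn, a rotation vector about the tool's x, y, z each as a share of 4 degrees, from -1 to 1, then the shift along the tool's x, y, z each as a share of 0.8 m, from -1 to 1, then the closure, from -1 (fully open) to 1 (shut). A call has 1 to 8 rows; each row shifts and turns the commanded pose from where the row before left it, along the tool's axes as they then stand; what a row does not reach is not made up. A row lasts 1/10 s, in which the tool goes at most 50 mm and 8.59 degrees, less where a joint would pass 70% of its speed; a pose out of reach is approached as far as the arm can. A call with a number of a shift or a turn outside -1 to 1 is refused whole. A call with a gripper value outside its range is refused whole. The fingers move at their own pace and stop on an object; FORCE is the grip in N (left out, the last holds). Time passes only in rows, so rows that do not move let the fingers close. It gives the time, the measured TCP pose, the force, the opening and the grip force at its end, in the units of the state.
- r.read_state(): the state, without advancing time (a new reading comes with each control period).
- r.capture(name): name is "scene" or "top" or "wrist"; returns a dict with "img" (420x560x3 uint8, blue, green, red), "range_z" (420x560 float32, m along the optical axis (not along the pixel's ray), 0 where there is no reading), "intrinsics" (3x3 intrinsics, pixels), "cam_to_world" (4x4, takes a point from camera to world coordinates); the wrist camera has in their place "T_tool_cam" (4x4, takes a point from camera to tool coordinates, whose origin is the TCP and whose axes are the flange's). Camera axes: x right, y down, z forward; pixel columns grow to the right and rows downward; lengths in m; the calibration is good to about 2 mm. A picture is of the moment at which its call begins: read the wrist's pose just before it.
- r.sign_off(): hands the job in; it is judged then, once.
The state is a dict: "t": time; "joint_positions": joint angles; "qd": joint speeds; "joint_torque": joint torques, N m; "position": TCP position; "orientation": TCP orientation; "wrist_force": force on the tool from outside, world axes, zero at the start; "moment": the same for the moment, N m; "finger_gap": finger opening in m; "gripper_force": force on a finger pad.
Only numpy, scipy, OpenCV 4.12 (cv2) and the standard library are available. Lean on these libraries where they do the work, as an engineer would, in place of code of your own. Each camera call takes 0.05 s, during which the arm holds its last target. There are 200 camera calls.

### The job

Take the stub probe that stands in the yellow-marked place of the white rack and find the tightest well of the aluminium block that takes it: starting at the widest ring and missing none, dip it a good centimetre into one ring after another until one stops it, feeling gently with light pressure (the sheath must not be forced). Then lower it gently, fully home, into the last well that took it, let go, and leave the other two probes in the rack.

Things in the scene. Friction and masses are not known exactly. Their poses are not given: they have to be found in the camera images.
- tray: black tray, 64 x 196 x 24 mm, fixed; origin under its centre on the desk, y along its length. In it lies an aluminium block (46 x 178 mm, top 60 mm above the desk): four wells in a row along the tray's y, 42 mm apart, each with a steel guide ring, bores shrinking from +y to -y. Block not fixed: up to 4 mm off centre in the tray's x and y; more than about 6 N of side push slides it, else it stays
- ring1 (a point): mouth of the widest well (bore 17 mm), at its ring's top, 64 mm above the desk, for a centred block. The real mouths lie up to 4 mm off their points in the tray's x and y (all four alike, different every time, given by no reading). Wells are 50 mm deep, with a flat floor 14 mm above the desk; bores have a 45-degree lead-in 0.7 mm wide and deep
- ring2 (a point): mouth of the second well (bore 14 mm), at its ring's top, 64 mm above the desk, for a centred block. A stem too thick for a ring stops on the ring, its end within 2 mm of the ring's top; so does one that lands off centre. Stems bear up to 40 N on rings and floor
- ring3 (a point): mouth of the third well (bore 11 mm), at its ring's top, 64 mm above the desk, for a centred block
- ring4 (a point): mouth of the narrowest well (bore 8 mm), at its ring's top, 64 mm above the desk, for a centred block; no probe here fits it
- rack: white sheet-metal rack, 64 x 160 x 80 mm, fixed to the desk; origin under its centre, its three places (17.5 mm holes) 50 mm apart along its y axis. A probe hangs in a hole by its flange, stem below, grip above
- rack_yellow (a point): rack top (80 mm above the desk) at the centre of the place marked with a yellow ring, at the rack's +y end; the probe that stands here is the one to be done
- rack_mid (a point): rack top at the centre of the middle place
- rack_end (a point): rack top at the centre of the place at the rack's -y end
- probe_p_grip (a point): middle of probe_p's round black ribbed grip (20 mm across, 38 mm tall; grasp here), on its axis, 96 mm above the stem's end. Under the grip a steel flange (24 mm across, its underside 24 mm below this point), above it a 12 mm wide socket, its top 26 mm above this point. Whole probe 122 mm, about 0.12 kg
- probe_q_grip (a point): middle of probe_q's round black ribbed grip (20 mm across, 38 mm tall; grasp here), on its axis, 96 mm above the stem's end. Under the grip a steel flange (24 mm across, its underside 24 mm below this point), above it a 12 mm wide socket, its top 26 mm above this point. Whole probe 122 mm, about 0.12 kg
- probe_r_grip (a point): middle of probe_r's round black ribbed grip (20 mm across, 38 mm tall; grasp here), on its axis, 96 mm above the stem's end. Under the grip a steel flange (24 mm across, its underside 24 mm below this point), above it a 12 mm wide socket, its top 26 mm above this point. Whole probe 122 mm, about 0.12 kg
- probe_p_tip (a point): centre of the flat lower end of probe_p's steel stem, 96 mm below its grip centre. Round stem, 72 mm long, 15.8, 12.8 or 9.8 mm thick: the three probes have one size each and are otherwise alike; which has which is not known beforehand
- probe_q_tip (a point): centre of the flat lower end of probe_q's steel stem, 96 mm below its grip centre. Round stem, 72 mm long, 15.8, 12.8 or 9.8 mm thick: the three probes have one size each and are otherwise alike; which has which is not known beforehand
- probe_r_tip (a point): centre of the flat lower end of probe_r's steel stem, 96 mm below its grip centre. Round stem, 72 mm long, 15.8, 12.8 or 9.8 mm thick: the three probes have one size each and are otherwise alike; which has which is not known beforehand
- probe_p: probe_p; origin at the centre of its stem's lower end, z up its axis
- probe_q: probe_q; origin at the centre of its stem's lower end, z up its axis
- probe_r: probe_r; origin at the centre of its stem's lower end, z up its axis

How it is judged:
By the outcome, as a careful person would: the job done as asked, in the order asked, and still so for the second after the job is handed in, with the robot touching nothing.
It also fails if it takes over 72 s, if anything falls off the work surface, if the arm or the gripper's body presses on something with over 40 N, if the wrist force passes 120 N, or if a joint passes its speed limit or range.

## Working session

There is one attempt and no reset: what is moved stays moved. The work goes in short steps, Python scripts to look and compute and a shell command to move; the robot and the scene stay as the last step left them, time stands still between calls to the robot, and variables do not carry over. Pictures are saved under pics/ and viewed, at most 10 in all, crops included, and the job is handed in when it is done.

```bash
mkdir -p pics; cat > h.py <<'E'
import numpy as np, cv2
from workcell import r
from scipy.spatial.transform import Rotation as R
def pose():
    s=r.read_state(); T=np.eye(4); T[:3,:3]=R.from_rotvec(s["orientation"]).as_matrix(); T[:3,3]=s["position"]; return s,T
def cap(name):
    s,T=pose(); c=r.capture(name); M=c["cam_to_world"] if name!="wrist" else T@c["T_tool_cam"]
    return c["img"],c["range_z"],np.array(c["intrinsics"]),np.array(M)
def ray(K,M,u,v,z):
    d=M[:3,:3]@np.linalg.inv(K)@[u,v,1]; o=M[:3,3]; return o+d*(z-o[2])/d[2]
def proj(K,M,p):
    q=np.linalg.inv(M)@np.append(p,1); q=K@q[:3]; return q[:2]/q[2]
E
python3 - <<'E'
from h import *
s,T=pose(); print(s,r.grip_depth); print(T.round(3))
ims=[]
for n in ["scene","top","wrist"]:
    i,z,K,M=cap(n); np.savez(n+"0.npz",i=i,z=z,K=K,M=M); cv2.imwrite(f"pics/{n}0.png",i); print(n,K.round(1).tolist(),M.round(3).tolist())
E
```

```text
{'t': 0.0, 'joint_positions': array([-1.39101316,  0.46837632, -0.01158614,  1.60362863,  0.00600389,
        1.07138793, -0.05633306]), 'qd': array([ 0.00060666, -0.00038645,  0.00086173, -0.00151893,  0.0006131 ,
       -0.00148287, -0.00100138]), 'joint_torque': array([ 1.27818737e-05, -5.20587087e+01, -1.27674738e-02, -2.43743581e+01,
       -5.66691149e-02,  1.74095045e-02,  1.75699206e-04]), 'position': array([0.14356484, 0.63334717, 0.21363883]), 'orientation': array([-3.49388434e-01, -3.12204005e+00,  2.77232575e-03]), 'wrist_force': array([-0.28399881,  0.57101464,  0.61569961]), 'moment': array([-0.00347144,  0.02557132, -0.02661292]), 'gripper_force': 0.0, 'finger_gap': 0.09176974230900785} 0.0187
[[-0.975  0.221 -0.     0.144]
 [ 0.221  0.975 -0.002  0.633]
 [-0.    -0.002 -1.     0.214]
 [ 0.     0.     0.     1.   ]]
scene [[443.1, 0.0, 272.5], [0.0, 443.1, 206.0], [0.0, 0.0, 1.0]] [[0.668, -0.337, 0.664, -0.116], [-0.744, -0.307, 0.593, -0.672], [0.004, -0.89, -0.456, 0.522], [0.0, 0.0, 0.0, 1.0]]
top [[407.1, 0.0, 282.4], [0.0, 407.1, 213.6], [0.0, 0.0, 1.0]] [[-0.027, -0.993, 0.116, 0.437], [-1.0, 0.026, -0.015, -0.072], [0.012, -0.117, -0.993, 1.026], [0.0, 0.0, 0.0, 1.0]]
wrist [[342.5, 0.0, 275.5], [0.0, 342.5, 206.3], [0.0, 0.0, 1.0]] [[0.221, 0.931, 0.291, 0.062], [0.975, -0.211, -0.067, 0.653], [-0.001, 0.299, -0.954, 0.382], [0.0, 0.0, 0.0, 1.0]]
```

View pics/top0.png

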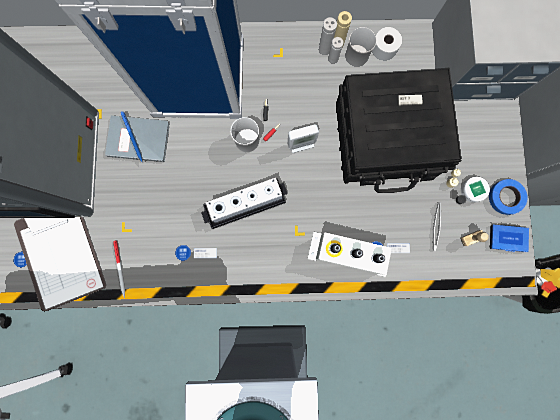

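View pics/scene0.png

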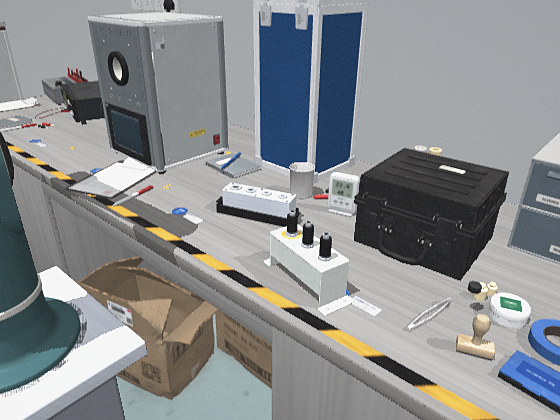

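The top view shows the rack with probes near (334,248) in yellow, (358,253) and (379,258). The block's rings are near (220,208), (236,202), (252,195) and (268,188). I'll zoom in next.

```bash
python3 - <<'E'
from h import *
d=np.load("top0.npz"); i,K,M,z=d["i"],d["K"],d["M"],d["z"]
c=cv2.resize(i[165:285,195:395],None,fx=4,fy=4,interpolation=cv2.INTER_CUBIC); cv2.imwrite("pics/c0.png",c)
for u,v,h in [(220,208,.064),(236,202,.064),(252,195,.064),(268,188,.064),(334,248,.13),(358,253,.13),(379,258,.13)]:
    print(u,v,ray(K,M,u,v,h).round(4), z[v,u], (M[:3,:3]@np.linalg.inv(K)@[u,v,1]*z[v,u]+M[:3,3]).round(3))
E
```

```text
220 208 [0.5667 0.0613 0.064 ] 1.0178523 [0.573 0.068 0.015]
236 202 [0.5802 0.0231 0.064 ] 1.0215405 [0.588 0.028 0.013]
252 195 [ 0.5961 -0.0153  0.064 ] 0.999845 [ 0.601 -0.014  0.037]
268 188 [ 0.6121 -0.0539  0.064 ] 0.98132807 [ 0.613 -0.054  0.058]
334 248 [ 0.4628 -0.197   0.13  ] 0.900609 [ 0.463 -0.198  0.124]
358 253 [ 0.4504 -0.2493  0.13  ] 0.89289886 [ 0.45  -0.249  0.131]
379 258 [ 0.4383 -0.2949  0.13  ] 0.8928964 [ 0.438 -0.295  0.13 ]
```

View pics/c0.png

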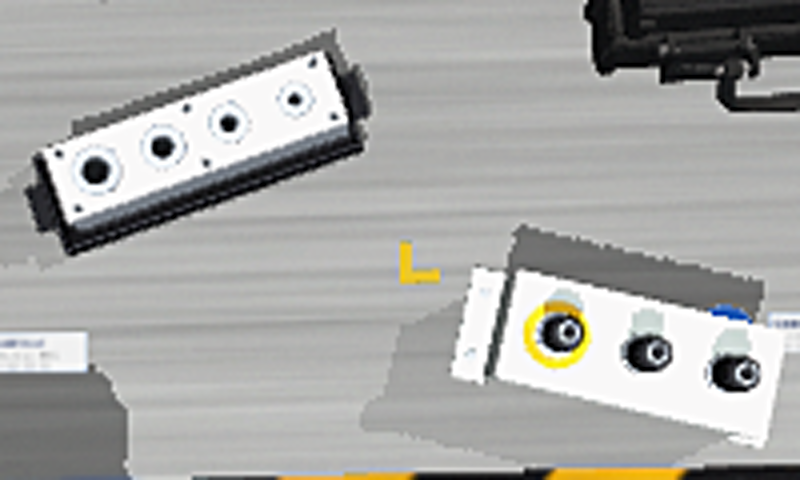

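The crop shows the widest bore on the left: ring1 at top-image pixel (219,207.5), narrowing to ring4 at (268.5,190). The yellow probe is at the rack's left end, at about (336,248). The row directions give ring1→ring4 at about -68.5° and the rack at about -104°. I'll plan a move that carries the wrist camera over the block.

```bash
cat >> h.py <<'E'
def plan(pts,yaw=None,step=.045,start=None):
    """print how far to go per row (tool axes, shares) through TCP waypoints, tool-y heading yaw deg, tool down"""
    s,T=pose(); p=T[:3,3].copy(); Rm=T[:3,:3].copy()
    if yaw is None: yaw=np.degrees(np.arctan2(Rm[1,1],Rm[0,1]))
    a=np.radians(yaw); Rt=np.array([[-np.sin(a),np.cos(a),0],[np.cos(a),np.sin(a),0],[0,0,-1]])
    rows=[]
    for q in pts:
        q=np.array(q,float)
        n=max(1,int(np.ceil(np.linalg.norm(q-p)/step)))
        for k in range(n):
            d=(q-p)/(n-k); rv=R.from_matrix(Rm.T@Rt).as_rotvec(degrees=True)
            m=min(1,4/max(1e-9,np.linalg.norm(rv))); rv=np.round(rv*m/4,3)
            sh=np.round(Rm.T@d/.8,4)
            rows.append((rv.tolist(),sh.tolist())); p=p+Rm@sh*.8; Rm=Rm@R.from_rotvec(rv*4,degrees=True).as_matrix()
    for x in rows: print(x)
    print("end",p.round(4),"yaw",np.degrees(np.arctan2(Rm[1,1],Rm[0,1])).round(2))
E
python3 -c "
from h import *
plan([(.36,.38,.22),(.588,.004,.22)],14)"
```

```text
([-0.001, 0.001, 1.0], [-0.0417, -0.0312, -0.0009])
([-0.001, 0.001, 1.0], [-0.0438, -0.0282, -0.0009])
([-0.001, 0.001, 1.0], [-0.0457, -0.025, -0.0009])
([-0.001, 0.001, 1.0], [-0.0473, -0.0218, -0.0009])
([-0.001, 0.001, 1.0], [-0.0487, -0.0184, -0.001])
([-0.001, 0.001, 1.0], [-0.0499, -0.015, -0.0009])
([-0.001, 0.001, 1.0], [-0.0508, -0.0115, -0.001])
([-0.001, 0.001, 1.0], [-0.0515, -0.0079, -0.0009])
([-0.001, 0.0, 1.0], [-0.0533, -0.0133, 0.0])
([-0.001, 0.001, 1.0], [-0.0541, -0.0095, 0.0])
([-0.001, 0.0, 1.0], [-0.0547, -0.0058, 0.0])
([-0.001, 0.001, 1.0], [-0.0549, -0.0019, 0.0])
([-0.001, 0.0, 1.0], [-0.0549, 0.0019, 0.0])
([-0.002, 0.001, 1.0], [-0.0547, 0.0057, 0.0])
([-0.001, 0.0, 1.0], [-0.0541, 0.0096, 0.0])
([-0.001, 0.001, 0.808], [-0.0534, 0.0133, 0.0])
([-0.0, -0.0, -0.0], [-0.0525, 0.0163, 0.0])
([-0.0, -0.0, -0.0], [-0.0525, 0.0163, 0.0])
end [0.588 0.004 0.22 ] yaw 14.0
```

```bash
python3 -m creep '[[[0,0,1],[-0.042,-0.031,-0.001],-1],[[0,0,1],[-0.044,-0.028,-0.001],-1],[[0,0,1],[-0.046,-0.025,-0.001],-1],[[0,0,1],[-0.047,-0.022,-0.001],-1],[[0,0,1],[-0.049,-0.018,-0.001],-1],[[0,0,1],[-0.05,-0.015,-0.001],-1],[[0,0,1],[-0.051,-0.0115,-0.001],-1],[[0,0,1],[-0.0515,-0.008,-0.001],-1]]'
python3 -c "
from h import *
plan([(.588,.004,.22)],14)"
```

```text
t: 0.95
position: [0.3618, 0.3789, 0.221]
orientation: [-1.2, -2.903, 0.0]
wrist_force: [0.2, 0.8, 0.3]
finger_gap: 0.0923
gripper_force: 0.0
([-0.0, -0.0, 1.0], [-0.0531, -0.0132, 0.0001])
([-0.0, -0.0, 1.0], [-0.0539, -0.0095, 0.0001])
([-0.0, -0.0, 1.0], [-0.0544, -0.0057, 0.0001])
([-0.0, -0.0, 1.0], [-0.0547, -0.0019, 0.0001])
([-0.0, -0.0, 1.0], [-0.0547, 0.0019, 0.0001])
([-0.0, -0.0, 1.0], [-0.0544, 0.0058, 0.0001])
([-0.001, -0.0, 1.0], [-0.0539, 0.0095, 0.0001])
([-0.0, -0.001, 0.768], [-0.0531, 0.0133, 0.0002])
([-0.0, 0.0, -0.0], [-0.0523, 0.0161, 0.0002])
([-0.0, 0.0, -0.0], [-0.0524, 0.0161, 0.0001])
end [0.588 0.004 0.22 ] yaw 14.0
```

```bash
python3 -m creep '[[[0,0,1],[-0.053,-0.013,0],-1],[[0,0,1],[-0.054,-0.0095,0],-1],[[0,0,1],[-0.0545,-0.0057,0],-1],[[0,0,1],[-0.0547,-0.002,0],-1],[[0,0,1],[-0.0547,0.002,0],-1],[[0,0,1],[-0.0545,0.006,0],-1],[[0,0,1],[-0.054,0.0095,0],-1],[[0,0,0.77],[-0.053,0.013,0],-1]]' | head -2
python3 -m creep '[[[0,0,0],[-0.052,0.016,0],-1],[[0,0,0],[-0.052,0.016,0],-1],[[0,0,0],[0,0,0],-1],[[0,0,0],[0,0,0],-1]]'
python3 - <<'E'
from h import *
i,z,K,M=cap("wrist"); np.savez("w1.npz",i=i,z=z,K=K,M=M); cv2.imwrite("pics/w1.png",i)
for p in [(.5667,.0613),(.5802,.0231),(.5961,-.0153),(.6121,-.0539)]: print(proj(K,M,[*p,.064]))
E
```

```text
t: 1.75
position: [0.5434, 0.0795, 0.221]
t: 2.15
position: [0.5879, 0.0056, 0.2205]
orientation: [-1.933, -2.475, 0.001]
wrist_force: [0.8, 0.5, -1.6]
finger_gap: 0.0919
gripper_force: 0.0
[267.07706223 128.49255032]
[271.39285495 171.25223235]
[277.68619242 211.74480288]
[283.59041809 249.63402273]
```

View pics/w1.png

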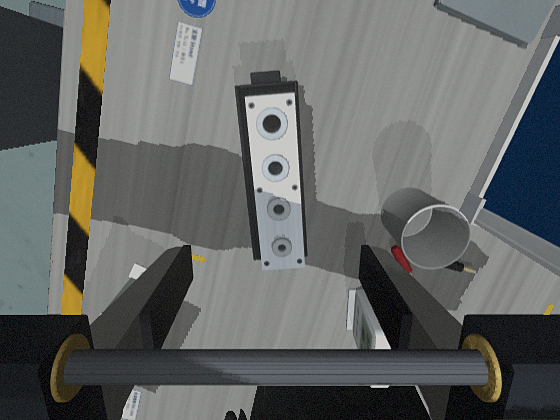

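The rings show clearly at wrist pixels (272,124), (276,168), (279,209) and (282,247). I'll fit the bores and check the fit on an enlarged crop.

```bash
python3 - <<'E'
from h import *
d=np.load("w1.npz"); i,K,M=d["i"],d["K"],d["M"]
F=8; out=[]; P=[]
for (u,v),b in zip([(272,124),(276,168),(279,209),(282,247)],[17,14,11,8]):
    x0,y0=u-18,v-18
    c=cv2.resize(i[y0:y0+36,x0:x0+36],None,fx=F,fy=F,interpolation=cv2.INTER_CUBIC); g=cv2.GaussianBlur(cv2.cvtColor(c,cv2.COLOR_BGR2GRAY),(0,0),4)
    lo=g[110:180,110:180].min(); 
    ringv=np.median(g[144-60:144+60,144-60:144+60]); t=(int(lo)+ringv)/2
    m=(g<t).astype(np.uint8); n,l,s,ce=cv2.connectedComponentsWithStats(m)
    k=l[144,144] or 1+np.argmin(np.hypot(*(ce[1:]-144).T)); cn=max(cv2.findContours((l==k).astype(np.uint8),0,cv2.CHAIN_APPROX_NONE)[0],key=len)
    e=cv2.fitEllipse(cn); uv=np.array(e[0]); uv=(uv+.5)/F-.5+[x0,y0]; p=ray(K,M,*uv,.064); P.append(p); 
    print(uv.round(2),np.array(e[1]).round(1)/F,p.round(4),t, "exp dia px",b/1000*342/ .32)
    cv2.ellipse(c,e,(0,0,255),1); out.append(c)
P=np.array(P); print(np.linalg.norm(np.diff(P,axis=0),axis=1)); v=P[3]-P[0]; print(np.degrees(np.arctan2(v[1],v[0])))
cv2.imwrite("pics/c1.png",np.vstack([np.hstack(out[:2]),np.hstack(out[2:])]))
E
```

```text
[273.56 122.08] [0.9125 1.0375] [0.5711 0.0684 0.064 ] 48.0 exp dia px 18.16875
[274.72 167.37] [10.2375 11.2   ] [0.5824 0.0275 0.064 ] 54.5 exp dia px 14.9625
[278.35 208.94] [ 9.1625 10.4875] [ 0.596  -0.0123  0.064 ] 82.0 exp dia px 11.756249999999998
[281.45 247.28] [6.0875 7.375 ] [ 0.6093 -0.0519  0.064 ] 85.5 exp dia px 8.55
[0.04235656 0.04209773 0.04174632]
-72.40121475927641
```

View pics/c1.png

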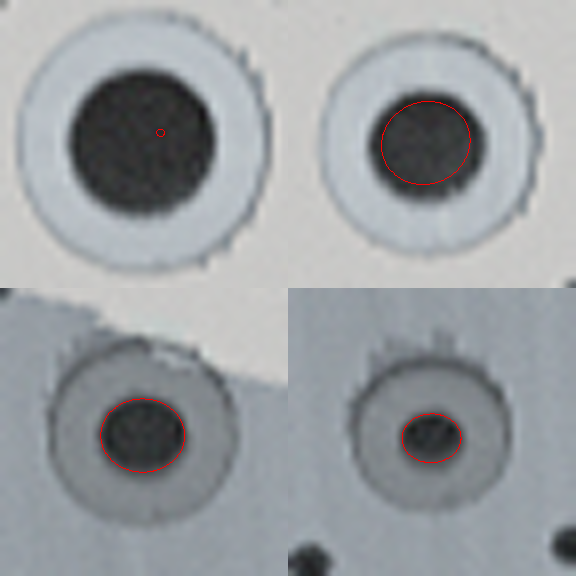

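The bores are plain dark discs. The thresholds were too low for the first two, so I'll fix those and use the whole set.

```bash
cat >> h.py <<'E'
def wells(i,K,M,guess,ths,F=8):
    P=[]
    for p,t in zip(guess,ths):
        u,v=np.round(proj(K,M,[*p,.064])).astype(int); x0,y0=u-18,v-18
        c=cv2.resize(i[y0:y0+36,x0:x0+36],None,fx=F,fy=F,interpolation=cv2.INTER_CUBIC); g=cv2.GaussianBlur(cv2.cvtColor(c,cv2.COLOR_BGR2GRAY),(0,0),4)
        n,l,s,ce=cv2.connectedComponentsWithStats((g<t).astype(np.uint8))
        k=1+np.argmin(np.hypot(*(ce[1:]-144).T)+1000*(s[1:,4]<500))
        e=cv2.fitEllipse(max(cv2.findContours((l==k).astype(np.uint8),0,cv2.CHAIN_APPROX_NONE)[0],key=len))
        P.append(ray(K,M,*((np.array(e[0])+.5)/F-.5+[x0,y0]),.064)); print(P[-1].round(4),np.round(e[1],1)/F)
    P=np.array(P); c=P.mean(0); d=np.linalg.svd((P-c)[:,:2])[2][0]; d*=np.sign(d@(P[-1]-P[0])[:2]); k=np.arange(len(P))-(len(P)-1)/2
    print("axis",np.degrees(np.arctan2(d[1],d[0])),"fit",(c[:2]+np.outer(k*.042,d)).round(4).tolist(),"mean gap",np.linalg.norm(P[-1]-P[0])/(len(P)-1)); return P
E
python3 - <<'E'
from h import *
d=np.load("w1.npz"); i,K,M=d["i"],d["K"],d["M"]
wells(i,K,M,[(.5705,.0664),(.5834,.0271),(.596,-.0123),(.6093,-.0519)],[120,120,85,85])
plan([(.463,-.197,.25)],14)
E
```

```text
[0.5694 0.0668 0.064 ] [18.075  18.3625]
[0.5826 0.0272 0.064 ] [13.65   14.3625]
[ 0.596  -0.0123  0.064 ] [ 9.3375 10.6   ]
[ 0.6093 -0.0519  0.064 ] [6.0375 7.325 ]
axis -71.39848254869557 fit [[0.5692, 0.0672], [0.5826, 0.0274], [0.596, -0.0124], [0.6094, -0.0523]] mean gap 0.04172808372113265
([-0.015, -0.01, 0.038], [-0.0349, -0.0356, -0.0061])
([0.0, -0.0, 0.0], [-0.035, -0.0355, -0.0062])
([0.0, -0.0, 0.0], [-0.035, -0.0354, -0.0061])
([0.0, -0.0, 0.0], [-0.035, -0.0355, -0.0062])
([0.0, -0.0, 0.0], [-0.035, -0.0354, -0.0061])
([0.0, -0.0, 0.0], [-0.0349, -0.0355, -0.0062])
end [ 0.463 -0.197  0.25 ] yaw 14.0
```

```bash
python3 -m creep '[[[0,0,0.04],[-0.035,-0.0355,-0.006],-1],[[0,0,0],[-0.035,-0.0355,-0.006],-1],[[0,0,0],[-0.035,-0.0355,-0.006],-1],[[0,0,0],[-0.035,-0.0355,-0.006],-1],[[0,0,0],[-0.035,-0.0355,-0.006],-1],[[0,0,0],[-0.035,-0.0355,-0.006],-1],[[0,0,0],[0,0,0],-1],[[0,0,0],[0,0,0],-1]]'
python3 - <<'E'
from h import *
i,z,K,M=cap("wrist"); np.savez("w2.npz",i=i,z=z,K=K,M=M); cv2.imwrite("pics/w2.png",i)
for p in [(.463,-.197),(.4504,-.2493),(.4383,-.2949)]: print(proj(K,M,[*p,.13]))
E
```

```text
t: 3.0
position: [0.4635, -0.1964, 0.25]
orientation: [-1.933, -2.476, -0.003]
wrist_force: [-0.6, 0.1, -0.5]
finger_gap: 0.0922
gripper_force: 0.0
[273.65032632 201.322404  ]
[246.69885891 251.027271  ]
[223.95370222 290.61912874]
```

View pics/w2.png

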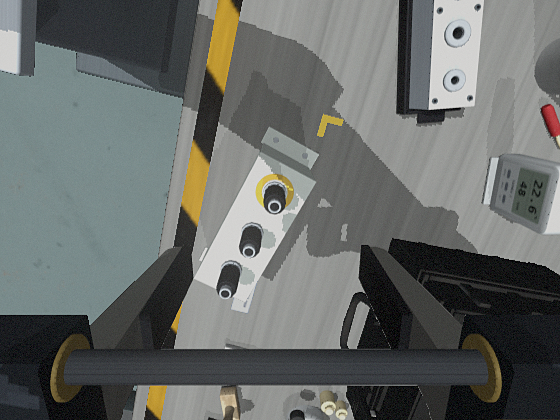

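The row of probes, at (275,203), (250,243) and (228,285), tilts the other way from my yaw. The closing line must be at about -14.5°, so I'll turn, then measure again at z≈0.22.

```bash
python3 -m creep '[[[0,0,1],[0,0,0.005],-1],[[0,0,1],[0,0,0.005],-1],[[0,0,1],[0,0,0.005],-1],[[0,0,1],[0,0,0.005],-1],[[0,0,1],[0,0,0.005],-1],[[0,0,1],[0,0,0.005],-1],[[0,0,1],[0,0,0.0075],-1],[[0,0,0.12],[0,0,0],-1]]' |head -1
python3 -m creep '[[[0,0,0],[0,0,0],-1],[[0,0,0],[0,0,0],-1]]'
python3 - <<'E'
from h import *
i,z,K,M=cap("wrist"); np.savez("w3.npz",i=i,z=z,K=K,M=M)
u,v=np.round(proj(K,M,[.463,-.197,.13])).astype(int); print(u,v)
c=cv2.resize(i[v-50:v+100,u-60:u+60],None,fx=4,fy=4,interpolation=cv2.INTER_CUBIC); cv2.imwrite("pics/c3.png",c)
E
```

```text
t: 3.85
t: 4.05
position: [0.4639, -0.1968, 0.2199]
orientation: [2.481, 1.927, 0.0]
wrist_force: [-0.1, 0.4, -0.3]
finger_gap: 0.0921
gripper_force: 0.0
274 212
```

View pics/c3.png

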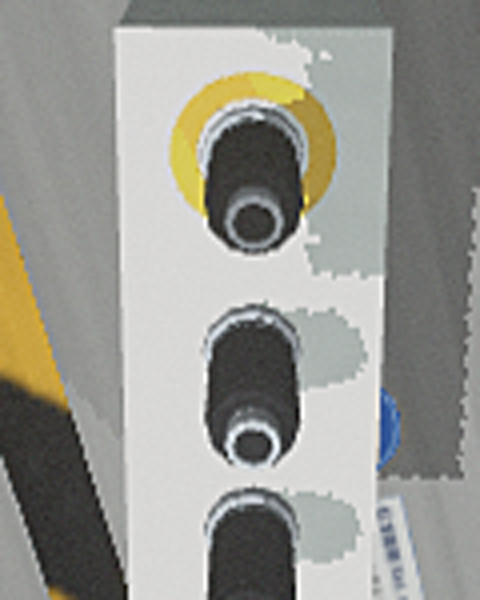

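The socket top is at crop (254,221), or pixel (277.1,216.9). The yellow ring's centre is near crop (253,150), and the row now runs vertically.

```bash
python3 - <<'E'
from h import *
d=np.load("w3.npz"); K,M,i=d["K"],d["M"],d["i"]
for u,v,h in [(277.1,216.9,.13),(276.7,199.2,.08),(276.6,275-3.,.13)]: print(ray(K,M,u,v,h).round(4))
hsv=cv2.cvtColor(i,cv2.COLOR_BGR2HSV)[150:260,220:330]; m=cv2.inRange(hsv,(18,90,80),(38,255,255)); c=np.vstack(cv2.findContours(m,0,cv2.CHAIN_APPROX_NONE)[0]); e=cv2.fitEllipse(cv2.convexHull(c)); print(e, ray(K,M,e[0][0]+220,e[0][1]+150,.08).round(4))
E
```

```text
[ 0.4647 -0.2014  0.13  ]
[ 0.4647 -0.2011  0.08  ]
[ 0.4522 -0.2488  0.13  ]
((36.38134765625, 70.49991607666016), (50.746341705322266, 101.74053192138672), 45.315128326416016) [ 0.4406 -0.2168  0.08  ]
```

```bash
python3 -m creep '[[[0,0,0],[-0.0054,0.0024,0.03],-1],[[0,0,0],[0,0,0.03],-1],[[0,0,0],[0,0,0.03],-1],[[0,0,0],[0,0,0.03],-1],[[0,0,0],[0,0,0.03],-1],[[0,0,0],[0,0,0.015],-1],[[0,0,0],[0,0,0],-1]]'
python3 - <<'E'
from h import *
i,z,K,M=cap("wrist"); np.savez("w4.npz",i=i,z=z,K=K,M=M); cv2.imwrite("pics/w4.png",i)
E
```

```text
t: 4.8
position: [0.4634, -0.202, 0.0867]
orientation: [-2.482, -1.923, 0.003]
wrist_force: [-0.7, 0.1, 0.1]
finger_gap: 0.0917
gripper_force: 0.0
```

View pics/w4.png

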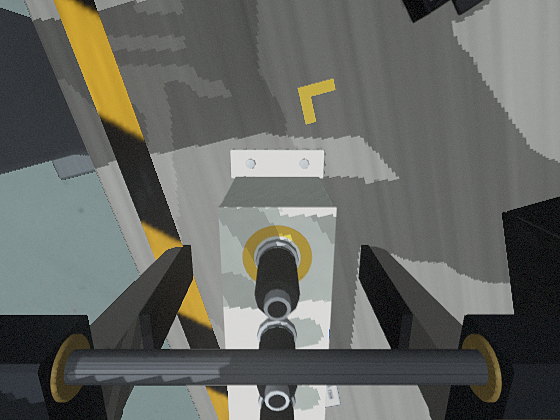

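The probe, with its socket at (277,305), lies midway between the finger tips at (190,250) and (362,250). I'll close the gripper.

```bash
python3 -m creep '[[[0,0,0],[0,0,0],0.3],[[0,0,0],[0,0,0],1],[[0,0,0],[0,0,0],1],[[0,0,0],[0,0,0],1],[[0,0,0],[0,0,0],1],[[0,0,0],[0,0,0],1],[[0,0,0],[0,0,0],1]]' 35
python3 -c "
from h import *
s,T=pose();print(s['position'],s['moment'],s['wrist_force'])"
```

```text
t: 5.55
position: [0.4642, -0.2023, 0.0878]
orientation: [-2.484, -1.924, -0.0]
wrist_force: [-0.0, -0.2, -0.8]
finger_gap: 0.038
gripper_force: 0.0
[ 0.46418113 -0.20229732  0.08778603] [-0.01213358  0.07907317 -0.01809646] [-0.02020211 -0.18212843 -0.81080638]
```

```bash
python3 -m creep '[[[0,0,0],[0,0,0],1],[[0,0,0],[0,0,0],1],[[0,0,0],[0,0,0],1],[[0,0,0],[0,0,0],1],[[0,0,0],[0,0,0],1]]' 35
python3 -c "
from h import *
s,T=pose();print(s['position'],s['moment'],s['wrist_force'])"
```

```text
t: 6.05
position: [0.4641, -0.2023, 0.0877]
orientation: [-2.484, -1.923, 0.0]
wrist_force: [-0.7, -1.1, -0.1]
finger_gap: 0.0195
gripper_force: 35.0
[ 0.4641204  -0.20230953  0.08774053] [-0.07204188  0.08700729 -0.00057055] [-0.66097185 -1.10150921 -0.08855355]
```

```bash
python3 -m creep '[[[0,0,0],[0,0,-0.01],1],[[0,0,0],[0,0,-0.02],1],[[0,0,0],[0,0,-0.03],1],[[0,0,0],[0,0,-0.03],1],[[0,0,0],[0,0,-0.03],1],[[0,0,0],[0,0,-0.02],1],[[0,0,0],[0,0,0],1],[[0,0,0],[0,0,0],1]]'
python3 - <<'E'
from h import *
s,T=pose(); print(s['wrist_force'],T[:3,3])
i,z,K,M=cap("wrist"); np.savez("w5.npz",i=i,z=z,K=K,M=M); cv2.imwrite("pics/w5.png",i)
plan([(.5692,.0672,.20)],None)
E
```

```text
t: 6.85
position: [0.4641, -0.2021, 0.1997]
orientation: [-2.484, -1.924, -0.001]
wrist_force: [-0.0, -0.6, -1.1]
finger_gap: 0.0196
gripper_force: 35.0
[-0.04989534 -0.61380368 -1.07352424] [ 0.46406904 -0.20205479  0.19971845]
([-0.014, -0.004, -0.0], [0.0512, 0.0062, -0.0001])
([-0.0, 0.0, -0.0], [0.0513, 0.0062, -0.0002])
([-0.0, 0.0, -0.0], [0.0512, 0.0062, -0.0001])
([-0.0, 0.0, -0.0], [0.0513, 0.0062, -0.0002])
([-0.0, 0.0, -0.0], [0.0512, 0.0063, -0.0001])
([-0.0, 0.0, -0.0], [0.0513, 0.0062, -0.0002])
([-0.0, 0.0, -0.0], [0.0512, 0.0063, -0.0001])
end [0.5692 0.0672 0.2   ] yaw -14.48
```

View pics/w5.png

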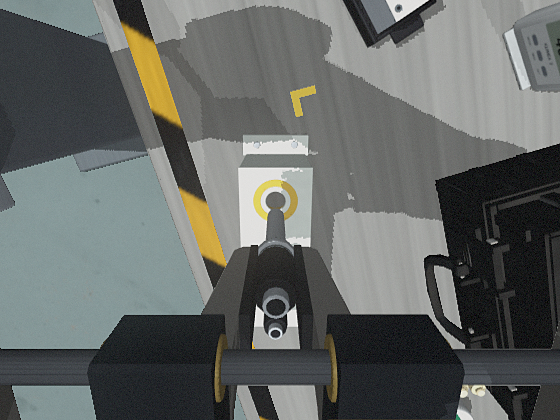

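The probe hangs straight in the fingers, and its stem is visible from (276,240) down to the tip at (275,200). I'll measure the stem's axis and width from the range image in the tool frame.

```bash
cat >> h.py <<'E'
def cloud(z,K,M,T):
    v,u=np.mgrid[:z.shape[0],:z.shape[1]]; q=np.linalg.inv(K)@np.stack([u.ravel(),v.ravel(),np.ones(u.size)])*z.ravel()
    w=M[:3,:3]@q+M[:3,3:]; return (T[:3,:3].T@(w-T[:3,3:])).T.reshape(*z.shape,3), w.T.reshape(*z.shape,3)
def stem(z,K,M,T):
    t,_=cloud(z,K,M,T); ok=(z>0)&(np.hypot(t[...,0],t[...,1])<.02)&(t[...,2]>.012)&(t[...,2]<.084)
    for a in np.arange(.012,.084,.006):
        k=ok&(t[...,2]>=a)&(t[...,2]<a+.006)
        if k.sum()<5: continue
        p=t[k]; ws=[(np.ptp(np.nonzero(k[row])[0])+1)*np.median(z[row][k[row]])/K[0,0] for row in np.unique(np.nonzero(k)[0])]
        ys=[(t[row][k[row]][:,1].min()+t[row][k[row]][:,1].max())/2 for row in np.unique(np.nonzero(k)[0])]
        print("z %.3f n %d xmax %.4f ymid %.4f width %.4f"%(a,k.sum(),np.percentile(p[:,0],95),np.median(ys),np.median(ws)))
E
python3 - <<'E'
from h import *
d=np.load("w5.npz"); s,T=pose(); stem(d["z"],d["K"],d["M"],T)
g=cv2.cvtColor(d["i"],cv2.COLOR_BGR2GRAY)
for row in range(190,242,4): print(row,g[row,252:302:2].tolist())
E
```

```text
z 0.018 n 20 xmax 0.0064 ymid 0.0006 width 0.0045
z 0.024 n 67 xmax 0.0065 ymid 0.0010 width 0.0092
z 0.030 n 64 xmax 0.0065 ymid 0.0010 width 0.0107
z 0.036 n 61 xmax 0.0065 ymid 0.0007 width 0.0097
z 0.042 n 58 xmax 0.0065 ymid 0.0007 width 0.0093
z 0.048 n 53 xmax 0.0063 ymid 0.0011 width 0.0082
z 0.054 n 47 xmax 0.0064 ymid 0.0011 width 0.0056
z 0.060 n 51 xmax 0.0064 ymid 0.0011 width 0.0079
z 0.066 n 40 xmax 0.0065 ymid 0.0011 width 0.0073
z 0.072 n 39 xmax 0.0063 ymid 0.0007 width 0.0071
z 0.078 n 12 xmax 0.0061 ymid 0.0007 width 0.0034
190 [224, 226, 203, 204, 204, 202, 193, 224, 227, 227, 228, 226, 225, 228, 229, 204, 190, 155, 151, 152, 150, 148, 186, 182, 186]
194 [224, 207, 201, 202, 202, 211, 227, 231, 157, 97, 104, 106, 109, 105, 101, 120, 189, 182, 174, 152, 153, 150, 156, 182, 181]
198 [226, 201, 203, 203, 192, 226, 229, 108, 108, 105, 102, 103, 103, 106, 105, 104, 90, 189, 185, 153, 151, 151, 151, 186, 183]
202 [227, 201, 200, 205, 203, 226, 232, 95, 105, 103, 106, 102, 105, 104, 108, 107, 98, 188, 187, 158, 150, 150, 150, 189, 189]
206 [225, 204, 205, 203, 202, 227,
[... 402 characters left out ...]
5, 104, 107, 110, 99, 99, 89, 143, 134, 173, 186, 185, 183, 183, 185, 184]
222 [225, 224, 225, 224, 225, 225, 226, 246, 96, 103, 109, 107, 103, 96, 93, 91, 141, 183, 181, 182, 182, 184, 181, 182, 184]
226 [225, 224, 223, 224, 223, 224, 226, 211, 98, 101, 103, 104, 98, 95, 96, 89, 105, 185, 180, 180, 181, 184, 183, 184, 186]
230 [224, 225, 224, 224, 224, 223, 227, 164, 98, 106, 105, 105, 99, 99, 97, 96, 72, 187, 182, 182, 184, 185, 182, 185, 183]
234 [224, 223, 224, 224, 223, 223, 227, 124, 99, 101, 105, 102, 103, 98, 92, 85, 79, 192, 183, 186, 185, 185, 182, 182, 184]
238 [224, 226, 222, 225, 223, 222, 230, 84, 101, 103, 102, 101, 103, 101, 83, 91, 79, 205, 213, 229, 228, 219, 188, 229, 227]
```

The stem measures about 12–13 mm. Its axis is at tool x≈0, with +0.8 mm apparent in y (camera bias) and no tilt. I'll hover the tip 22 mm short of ring1, so that ring1 stays in view in front of the stem.

```bash
python3 -c "
from h import *
plan([(.5629,.0457,.20),(.5629,.0457,.165)],-14.5)"
```

```text
([-0.014, -0.004, 0.006], [0.0551, 0.0071, -0.0002])
([-0.0, 0.0, -0.0], [0.0551, 0.0071, -0.0002])
([-0.0, 0.0, -0.0], [0.0551, 0.0071, -0.0002])
([-0.0, 0.0, -0.0], [0.0551, 0.0071, -0.0001])
([-0.0, 0.0, -0.0], [0.0552, 0.0071, -0.0002])
([-0.0, 0.0, -0.0], [0.0551, 0.0071, -0.0001])
([-0.0, 0.0, -0.0], [0.0, -0.0, 0.0437])
end [0.5629 0.0457 0.165 ] yaw -14.5
```

```bash
python3 -m creep '[[[0,0,0],[0.025,0.0035,0],1],[[0,0,0],[0.055,0.007,0],1],[[0,0,0],[0.055,0.007,0],1],[[0,0,0],[0.055,0.007,0],1],[[0,0,0],[0.055,0.007,0],1],[[0,0,0],[0.055,0.007,0],1],[[0,0,0],[0.031,0.0045,0.0225],1],[[0,0,0],[0,0,0.0225],1]]' |head -2
python3 -m creep '[[[0,0,0],[0,0,0],1],[[0,0,0],[0,0,0],1],[[0,0,0],[0,0,0],1]]'
python3 - <<'E'
from h import *
s,T=pose(); print(T[:3,3],s['wrist_force'])
i,z,K,M=cap("wrist"); np.savez("w6.npz",i=i,z=z,K=K,M=M); cv2.imwrite("pics/w6.png",i)
stem(z,K,M,T)
P=wells(i,K,M,[(.5684,.067)],[110])
print("in tool:",(T[:3,:3].T@(P-T[:3,3]).T).T.round(4))
E
```

```text
t: 7.7
position: [0.5643, 0.0506, 0.1618]
t: 8.0
position: [0.564, 0.0443, 0.1643]
orientation: [2.485, 1.921, 0.001]
wrist_force: [0.2, 0.2, -0.9]
finger_gap: 0.0194
gripper_force: 35.0
[0.56395947 0.04434401 0.1642774 ] [ 0.19043748  0.21832995 -0.8642141 ]
z 0.018 n 16 xmax 0.0066 ymid 0.0001 width 0.0033
z 0.024 n 63 xmax 0.0065 ymid 0.0006 width 0.0098
z 0.030 n 62 xmax 0.0063 ymid 0.0006 width 0.0088
z 0.036 n 64 xmax 0.0063 ymid 0.0006 width 0.0084
z 0.042 n 60 xmax 0.0063 ymid 0.0002 width 0.0099
z 0.048 n 51 xmax 0.0062 ymid 0.0004 width 0.0088
z 0.054 n 52 xmax 0.0064 ymid 0.0006 width 0.0101
z 0.060 n 46 xmax 0.0064 ymid 0.0002 width 0.0079
z 0.066 n 44 xmax 0.0064 ymid 0.0004 width 0.0055
z 0.072 n 39 xmax 0.0062 ymid 0.0002 width 0.0030
z 0.078 n 15 xmax 0.0061 ymid 0.0006 width 0.0008
[0.57   0.0663 0.064 ] [20.25  21.175]
axis 0.0 fit [[0.57, 0.0663]] mean gap nan
in tool: [[0.0228 0.0002 0.1003]]h.py:39: RuntimeWarning: invalid value encountered in scalar divide
  print("axis",np.degrees(np.arctan2(d[1],d[0])),"fit",(c[:2]+np.outer(k*.042,d)).round(4).tolist(),"mean gap",np.linalg.norm(P[-1]-P[0])/(len(P)-1)); return P
```

```bash
python3 - <<'E'
from h import *
d=np.load("w6.npz"); s,T=pose(); t,w=cloud(d["z"],d["K"],d["M"],T)
r_=np.hypot(w[...,0]-.57,w[...,1]-.0663); k=(r_>.0095)&(r_<.0125); print(k.sum(),np.percentile(w[k][:,2],[10,50,90]))
k=(r_>.02)&(r_<.028)&(w[...,2]>.05)&(w[...,2]<.066); print(np.percentile(w[k][:,2],[10,50,90]))
u=proj(d["K"],d["M"],T[:3,3]+T[:3,:3]@[.006,0,.06]).round(1); print(u)
g=cv2.cvtColor(d["i"],cv2.COLOR_BGR2GRAY)
for zz in [.03,.04,.05,.06,.07]:
    u,v=proj(d["K"],d["M"],T[:3,3]+T[:3,:3]@[.0,0,zz]); v=int(round(v)); print(zz,round(u,2),v,g[v,int(u)-13:int(u)+14].tolist())
E
```

```text
1412 [0.06254395 0.26657457 0.26889864]
[0.05767926 0.05867505 0.05964605]
[274.9 216.9]
0.03 274.79 242 [105, 93, 84, 82, 86, 133, 145, 171, 189, 192, 215, 216, 129, 124, 127, 123, 126, 127, 129, 127, 128, 109, 97, 92, 92, 80, 67]
0.04 274.82 236 [105, 102, 106, 98, 103, 73, 82, 81, 87, 90, 89, 87, 75, 86, 87, 85, 85, 79, 81, 78, 76, 72, 72, 63, 129, 174, 169]
0.05 274.85 230 [105, 102, 99, 98, 100, 86, 81, 86, 93, 88, 88, 89, 87, 88, 86, 86, 88, 88, 81, 80, 77, 75, 77, 60, 175, 169, 167]
0.06 274.88 225 [100, 99, 96, 98, 101, 94, 82, 87, 92, 82, 91, 84, 87, 89, 88, 86, 84, 87, 85, 79, 75, 80, 70, 98, 180, 178, 102]
0.07 274.91 220 [102, 102, 106, 50, 35, 36, 70, 93, 89, 89, 91, 92, 91, 84, 91, 88, 86, 82, 86, 84, 77, 75, 67, 132, 154, 116, 114]
```

Both agree: ring1 is 22.5 mm ahead of the stem in tool x, with no y offset. I'll shift over it, come down to just above the ring, then feel.

```bash
python3 -m creep '[[[0,0,0],[0.01,0,0],1],[[0,0,0],[0.0125,0,0],1],[[0,0,0],[0.0056,0,0.005],1],[[0,0,0],[0,0,0.01],1],[[0,0,0],[0,0,0.005],1],[[0,0,0],[0,0,0],1],[[0,0,0],[0,0,0],1]]'
python3 -m creep '[[[0,0,0],[0,0,0.002],1],[[0,0,0],[0,0,0.002],1],[[0,0,0],[0,0,0],1]]'
python3 -m creep '[[[0,0,0],[0,0,0.002],1],[[0,0,0],[0,0,0.002],1],[[0,0,0],[0,0,0],1]]'
```

```text
t: 8.75
position: [0.5693, 0.0667, 0.1476]
orientation: [2.484, 1.923, -0.001]
wrist_force: [-0.5, -0.1, -0.6]
finger_gap: 0.0194
gripper_force: 35.0
t: 9.05
position: [0.5693, 0.0671, 0.1445]
orientation: [-2.484, -1.923, 0.0]
wrist_force: [0.5, -0.3, -0.6]
finger_gap: 0.0195
gripper_force: 35.0
t: 9.35
position: [0.5692, 0.0672, 0.1411]
orientation: [-2.484, -1.924, 0.001]
wrist_force: [-0.5, 0.0, -0.9]
finger_gap: 0.0192
gripper_force: 35.0
```

The tip is 3 mm below the ring top with no force, so I'll continue to about 13 mm depth.

```bash
python3 -m creep '[[[0,0,0],[0,0,0.003],1],[[0,0,0],[0,0,0.003],1],[[0,0,0],[0,0,0],1]]'
python3 -m creep '[[[0,0,0],[0,0,0.003],1],[[0,0,0],[0,0,0.003],1],[[0,0,0],[0,0,0.001],1],[[0,0,0],[0,0,0],1],[[0,0,0],[0,0,0],1]]'
```

```text
t: 9.65
position: [0.5691, 0.0672, 0.1362]
orientation: [-2.484, -1.923, 0.001]
wrist_force: [-0.4, -0.2, -0.5]
finger_gap: 0.0196
gripper_force: 35.0
t: 10.15
position: [0.5694, 0.0672, 0.131]
orientation: [2.484, 1.924, 0.0]
wrist_force: [0.0, -0.2, -1.1]
finger_gap: 0.0195
gripper_force: 35.0
```

Ring1 takes it, dipped 13 mm. I'll lift out and hover 22 mm short of ring2, so that ring1 and ring2 are both in view.

```bash
python3 -m creep '[[[0,0,0],[0,0,-0.012],1],[[0,0,0],[0,0,-0.02],1],[[0,0,0],[0,0,-0.01],1],[[0,0,0],[-0.025,0.01,0],1],[[0,0,0],[-0.03,0.012,0],1],[[0,0,0],[-0.0165,0.0066,0],1],[[0,0,0],[0,0,0],1],[[0,0,0],[0,0,0],1]]'
python3 -m creep '[[[0,0,0],[0,0,0],1]]' | head -2
cat > m.py <<'E'
from h import *
import sys
g=eval(sys.argv[1]); th=eval(sys.argv[2])
s,T=pose(); print(T[:3,3],s['wrist_force'])
i,z,K,M=cap("wrist"); np.savez(sys.argv[3],i=i,z=z,K=K,M=M,T=T)
P=wells(i,K,M,g,th); print("in tool:",((P-T[:3,3])@T[:3,:3]).round(4).tolist())
t,w=cloud(z,K,M,T); k=(t[...,2]>.03)&(t[...,2]<.076)&(np.hypot(t[...,0],t[...,1])<.015); print("stem xmax",np.percentile(t[k][:,0],95))
G=cv2.cvtColor(i,cv2.COLOR_BGR2GRAY)
for zz in [.045,.05,.055,.06]:
    u,v=proj(K,M,T[:3,3]+T[:3,:3]@[.0,0,zz]); v=int(round(v)); print(zz,round(u,2),v,int(u)-14,G[v,int(u)-14:int(u)+15].tolist())
E
python3 m.py "[(.5695,.067),(.5828,.0272)]" "[110,110]" w7.npz
```

```text
t: 10.95
position: [0.5772, 0.0068, 0.1646]
orientation: [-2.483, -1.923, -0.0]
wrist_force: [-0.2, 0.3, -1.5]
finger_gap: 0.0189
gripper_force: 35.0
t: 11.05
position: [0.5771, 0.0077, 0.1644]
[0.57706546 0.00773204 0.16442128] [-0.40185841 -0.43006228 -0.48137601]
[0.5699 0.0664 0.064 ] [20.9875 21.3875]
[0.5833 0.0267 0.064 ] [16.8375 17.275 ]
axis -71.30526210119879 fit [[0.5699, 0.0664], [0.5834, 0.0266]] mean gap 0.04185689917309327
in tool: [[0.0549, -0.0214, 0.1005], [0.0199, 0.0014, 0.1004]]
stem xmax 0.006415139215184234
0.045 274.61 233 260 [109, 106, 102, 100, 106, 106, 82, 80, 86, 84, 90, 94, 89, 81, 82, 87, 86, 85, 88, 81, 79, 78, 72, 69, 64, 151, 173, 168, 164]
0.05 274.62 230 260 [102, 102, 108, 105, 109, 104, 85, 81, 89, 89, 85, 92, 88, 85, 88, 86, 84, 80, 84, 84, 80, 74, 75, 72, 62, 177, 166, 164, 166]
0.055 274.64 228 260 [102, 101, 101, 109, 99, 110, 89, 85, 86, 88, 94, 90, 86, 86, 84, 87, 83, 82, 85, 81, 80, 83, 72, 72, 60, 179, 171, 168, 172]
0.06 274.65 225 260 [105, 105, 105, 108, 102, 110, 81, 81, 84, 83, 93, 85, 91, 86, 90, 87, 86, 85, 86, 84, 79, 78, 76, 67, 93, 175, 170, 161, 166]
```

Ring2 is at tool (19.6, 1.1) mm relative to the stem, and the axis of -71.3° is confirmed.

```bash
python3 -m creep '[[[0,0,0],[0.0125,0.0007,0],1],[[0,0,0],[0.012,0.0007,0],1],[[0,0,0],[0,0,0.01],1],[[0,0,0],[0,0,0.01],1],[[0,0,0],[0,0,0],1],[[0,0,0],[0,0,0],1]]'
python3 -m creep '[[[0,0,0],[0,0,0.0015],1],[[0,0,0],[0,0,0.0015],1],[[0,0,0],[0,0,0],1]]' | sed -n 2,4p
python3 -m creep '[[[0,0,0],[0,0,0.0012],1],[[0,0,0],[0,0,0.0012],1],[[0,0,0],[0,0,0],1]]'| sed -n 2,4p
```

```text
t: 11.7
position: [0.5828, 0.0243, 0.1481]
orientation: [-2.484, -1.923, 0.002]
wrist_force: [-0.1, -0.0, -1.2]
finger_gap: 0.0195
gripper_force: 35.0
position: [0.5832, 0.0246, 0.1462]
orientation: [-2.484, -1.923, -0.0]
wrist_force: [0.6, -0.2, -1.3]
position: [0.5831, 0.0248, 0.1441]
orientation: [-2.484, -1.924, 0.0]
wrist_force: [-0.7, -0.0, -1.8]
```

```bash
for k in 1 2 3; do python3 -m creep '[[[0,0,0],[0,0,0],1]]' | sed -n 2,4p; done
python3 m.py "[(.5695,.067)]" "[110]" w8.npz | head -5
```

```text
position: [0.5832, 0.0248, 0.1443]
orientation: [2.484, 1.924, 0.0]
wrist_force: [0.3, 0.6, -0.7]
position: [0.5832, 0.0248, 0.1443]
orientation: [2.484, 1.924, 0.0]
wrist_force: [-0.7, -0.9, -2.0]
position: [0.5832, 0.0248, 0.1443]
orientation: [2.484, 1.924, 0.0]
wrist_force: [-0.1, 0.3, -0.6]
[0.5832135  0.02483018 0.14430273] [-0.08801656  0.30952621 -0.56844941]
[0.5699 0.0664 0.064 ] [22.2875 22.6625]
axis 0.0 fit [[0.5699, 0.0664]] mean gap nan
in tool: [[0.0369, -0.0233, 0.0803]]
stem xmax 0.006408097415619283h.py:39: RuntimeWarning: invalid value encountered in scalar divide
  print("axis",np.degrees(np.arctan2(d[1],d[0])),"fit",(c[:2]+np.outer(k*.042,d)).round(4).tolist(),"mean gap",np.linalg.norm(P[-1]-P[0])/(len(P)-1)); return P
```

The arm needs about 0.5 s to settle, and it is steady now. Ring1 measures the same in three views, which puts ring2 at (0.5830, 0.0265), so I'm 1.7 mm short. I'll lift 2 mm, correct and feel again.

```bash
python3 -m creep '[[[0,0,0],[0,0,-0.0025],1],[[0,0,0],[0.002,-0.0007,0],1],[[0,0,0],[0,0,0],1],[[0,0,0],[0,0,0],1],[[0,0,0],[0,0,0],1],[[0,0,0],[0,0,0.0015],1],[[0,0,0],[0,0,0],1]]'| sed -n 2,4p
python3 -m creep '[[[0,0,0],[0,0,0.0012],1],[[0,0,0],[0,0,0.0012],1],[[0,0,0],[0,0,0],1]]'| sed -n 2,4p
python3 -m creep '[[[0,0,0],[0,0,0.0012],1],[[0,0,0],[0,0,0.0012],1],[[0,0,0],[0,0,0],1]]'| sed -n 2,4p
```

```text
position: [0.5829, 0.0264, 0.1449]
orientation: [-2.484, -1.923, 0.001]
wrist_force: [0.2, -0.0, -0.5]
position: [0.5829, 0.0265, 0.143]
orientation: [-2.484, -1.923, 0.0]
wrist_force: [-0.4, -0.5, -0.1]
position: [0.583, 0.0265, 0.1411]
orientation: [-2.484, -1.923, 0.0]
wrist_force: [0.1, -0.3, -0.4]
```

```bash
python3 -m creep '[[[0,0,0],[0,0,0.0015],1],[[0,0,0],[0,0,0.0015],1],[[0,0,0],[0,0,0.0015],1],[[0,0,0],[0,0,0],1]]'| sed -n 2,4p
python3 -m creep '[[[0,0,0],[0,0,0.002],1],[[0,0,0],[0,0,0.002],1],[[0,0,0],[0,0,0.002],1],[[0,0,0],[0,0,0],1]]'| sed -n 2,4p
python3 -m creep '[[[0,0,0],[0,0,0.002],1],[[0,0,0],[0,0,0.001],1],[[0,0,0],[0,0,0],1],[[0,0,0],[0,0,0],1],[[0,0,0],[0,0,0],1]]'
```

```text
position: [0.5829, 0.0265, 0.1374]
orientation: [-2.484, -1.923, 0.0]
wrist_force: [-0.1, 0.6, 0.2]
position: [0.583, 0.0266, 0.1326]
orientation: [-2.484, -1.924, 0.0]
wrist_force: [-0.5, 0.0, -0.7]
t: 15.25
position: [0.583, 0.0265, 0.1304]
orientation: [-2.484, -1.924, 0.0]
wrist_force: [0.4, -0.8, -1.7]
finger_gap: 0.0196
gripper_force: 35.0
```

Ring2 takes it with no force, 13.6 mm deep. Next I'll lift and hover short of ring3, settling before the picture.

```bash
python3 -m creep '[[[0,0,0],[0,0,-0.012],1],[[0,0,0],[0,0,-0.02],1],[[0,0,0],[0,0,-0.01],1],[[0,0,0],[-0.025,0.01,0],1],[[0,0,0],[-0.03,0.012,0],1],[[0,0,0],[-0.0165,0.0066,0],1],[[0,0,0],[0,0,0],1],[[0,0,0],[0,0,0],1]]' | sed -n 2p
python3 -m creep '[[[0,0,0],[0,0,0],1],[[0,0,0],[0,0,0],1],[[0,0,0],[0,0,0],1],[[0,0,0],[0,0,0],1]]' | head -2
python3 m.py "[(.5699,.0664),(.5833,.0266),(.597,-.013)]" "[110,110,100]" w9.npz
```

```text
position: [0.591, -0.0338, 0.1642]
t: 16.45
position: [0.5909, -0.0341, 0.164]
[ 0.59089342 -0.03405338  0.16398933] [-0.31669797  0.18679209 -0.90755624]
[0.57   0.0659 0.064 ] [22.125  23.8375]
[0.5832 0.0264 0.064 ] [17.3875 17.675 ]
[ 0.5966 -0.0131  0.064 ] [12.625 13.475]
axis -71.42855910338791 fit [[0.5699, 0.0662], [0.5833, 0.0264], [0.5967, -0.0134]] mean gap 0.04167215816342061
in tool: [[0.0916, -0.0451, 0.1], [0.0566, -0.0225, 0.1], [0.0217, 0.0003, 0.1]]
stem xmax 0.006386463553551648
0.045 274.61 233 260 [100, 97, 99, 95, 99, 102, 85, 83, 88, 87, 91, 94, 92, 94, 86, 84, 81, 84, 81, 83, 87, 81, 77, 75, 63, 158, 179, 171, 169]
0.05 274.62 230 260 [99, 96, 92, 103, 101, 103, 85, 83, 85, 89, 90, 87, 93, 85, 87, 88, 85, 84, 83, 85, 85, 80, 81, 74, 65, 183, 169, 165, 168]
0.055 274.64 228 260 [103, 96, 94, 104, 98, 107, 87, 80, 84, 95, 91, 92, 84, 90, 87, 87, 86, 85, 85, 84, 82, 81, 77, 68, 65, 182, 170, 168, 170]
0.06 274.66 225 260 [97, 97, 101, 103, 101, 106, 79, 85, 91, 85, 87, 85, 93, 87, 84, 89, 90, 84, 87, 80, 82, 79, 79, 69, 95, 178, 172, 168, 172]
```

Ring3 is at (0.5964, -0.0133), which matches the prediction. I'll shift 21.5 mm in tool x and feel.

```bash
python3 -m creep '[[[0,0,0],[0.0135,0,0],1],[[0,0,0],[0.0134,0,0],1],[[0,0,0],[0,0,0.01],1],[[0,0,0],[0,0,0.007],1],[[0,0,0],[0,0,0],1],[[0,0,0],[0,0,0],1],[[0,0,0],[0,0,0],1],[[0,0,0],[0,0,0],1]]' | sed -n 2,4p
python3 -m creep '[[[0,0,0],[0,0,0.0015],1],[[0,0,0],[0,0,0.0015],1],[[0,0,0],[0,0,0],1]]' | sed -n 2,4p
python3 -m creep '[[[0,0,0],[0,0,0.0008],1],[[0,0,0],[0,0,0.0008],1],[[0,0,0],[0,0,0],1]]'| sed -n 2,4p
```

```text
position: [0.5964, -0.014, 0.1507]
orientation: [2.484, 1.923, 0.001]
wrist_force: [-1.0, 0.3, -0.9]
position: [0.5962, -0.0138, 0.1479]
orientation: [-2.484, -1.924, 0.0]
wrist_force: [0.1, -0.1, -1.6]
position: [0.5962, -0.0137, 0.1466]
orientation: [-2.484, -1.924, 0.0]
wrist_force: [-0.9, -0.3, -0.8]
```

```bash
python3 -m creep '[[[0,0,0],[0.0005,0,0.0008],1],[[0,0,0],[0,0,0.0008],1],[[0,0,0],[0,0,0],1]]' | sed -n 2,4p
python3 -m creep '[[[0,0,0],[0,0,0.0006],1],[[0,0,0],[0,0,0],1]]' | sed -n 2,4p
python3 -m creep '[[[0,0,0],[0,0,0.0006],1],[[0,0,0],[0,0,0],1]]'| sed -n 2,4p
```

```text
position: [0.5964, -0.0133, 0.1454]
orientation: [-2.484, -1.924, 0.0]
wrist_force: [-0.3, -0.5, -1.8]
position: [0.5963, -0.0134, 0.1449]
orientation: [-2.484, -1.924, 0.0]
wrist_force: [-0.4, 0.0, -1.0]
position: [0.5964, -0.0134, 0.1445]
orientation: [-2.484, -1.924, 0.0]
wrist_force: [-0.3, -0.0, -0.9]
```

```bash
python3 -m creep '[[[0,0,0],[0,0,0.0006],1],[[0,0,0],[0,0,0],1]]'| sed -n 2,4p
```

```text
position: [0.5963, -0.0134, 0.144]
orientation: [-2.484, -1.924, 0.0]
wrist_force: [0.2, 0.3, -0.0]
```

```bash
python3 -m creep '[[[0,0,0],[0,0,0.0006],1],[[0,0,0],[0,0,0],1]]'| sed -n 2,4p
python3 -m creep '[[[0,0,0],[0,0,0.0006],1],[[0,0,0],[0,0,0],1]]'| sed -n 2,4p
```

```text
position: [0.5965, -0.0134, 0.1437]
orientation: [2.484, 1.924, 0.0]
wrist_force: [-0.2, 0.8, -0.8]
position: [0.5966, -0.0134, 0.1434]
orientation: [2.484, 1.923, 0.001]
wrist_force: [-1.4, -0.2, 1.4]
```

```bash
python3 -c "
from h import *
s,T=pose();print(s['wrist_force'],s['moment'],s['finger_gap'])"
```

```text
[-1.43402718 -0.15669431  1.4448281 ] [-0.09800949  0.2915559  -0.00231617] 0.01914737042116597
```

```bash
python3 -m creep '[[[0,0,0],[0,0,0.0006],1],[[0,0,0],[0,0,0],1],[[0,0,0],[0,0,0],1]]'| sed -n 2,4p
python3 -m creep '[[[0,0,0],[0,0,0.0006],1],[[0,0,0],[0,0,0],1],[[0,0,0],[0,0,0],1]]'| sed -n 2,4p
python3 -c "
from h import *
for k in range(1):
  s,T=pose();print(s['wrist_force'],s['moment'],s['finger_gap'])"
```

```text
position: [0.5967, -0.0135, 0.1432]
orientation: [2.484, 1.923, 0.001]
wrist_force: [-2.1, -0.0, 5.3]
position: [0.5969, -0.0135, 0.1431]
orientation: [2.484, 1.923, 0.002]
wrist_force: [-2.1, 0.4, 8.1]
[-2.1286833   0.42895021  8.13308697] [-0.09617521  0.57696735 -0.04872033] 0.019087828234445735
```

Ring3 stops it at its top: 8 N at tip z≈0.063, with less than 1 mm of travel. The imaged width of 19 px at 0.233 m gives a 12.9 mm stem, so this isn't an off-centre landing. I'll lift and go back to ring2.

```bash
python3 -m creep '[[[0,0,0],[0,0,-0.01],1],[[0,0,0],[0,0,-0.015],1],[[0,0,0],[0.022,-0.0144,0],1],[[0,0,0],[0.022,-0.0144,0],1],[[0,0,0],[0,0,0],1],[[0,0,0],[0,0,0],1],[[0,0,0],[0,0,0],1],[[0,0,0],[0,0,0],1]]' | sed -n 2,4p
python3 -m creep '[[[0,0,0],[0,0,0.006],1],[[0,0,0],[0,0,0.006],1],[[0,0,0],[0,0,0],1],[[0,0,0],[0,0,0],1]]' | sed -n 2,4p
python3 m.py "[(.5699,.0664)]" "[110]" w10.npz
```

```text
position: [0.5832, 0.0252, 0.1623]
orientation: [2.485, 1.921, -0.0]
wrist_force: [-0.2, -0.5, -1.2]
position: [0.5827, 0.0263, 0.1521]
orientation: [-2.484, -1.923, 0.001]
wrist_force: [-0.1, 0.2, -1.5]
[0.58270068 0.02628072 0.15212658] [-0.08737569  0.22022409 -1.52901089]
[0.5699 0.0665 0.064 ] [21.0875 22.0125]
axis 0.0 fit [[0.5699, 0.0665]] mean gap nan
in tool: [[0.0358, -0.0224, 0.0881]]
stem xmax 0.006355584527912245
0.045 274.61 233 260 [169, 169, 167, 165, 167, 179, 101, 80, 82, 86, 92, 93, 89, 85, 84, 89, 84, 86, 85, 85, 80, 75, 79, 73, 65, 151, 173, 171, 170]
0.05 274.62 230 260 [166, 168, 165, 169, 169, 175, 120, 82, 82, 84, 88, 90, 93, 82, 81, 84, 86, 90, 83, 82, 77, 80, 75, 76, 61, 179, 174, 168, 169]
0.055 274.64 228 260 [167, 166, 168, 166, 170, 177, 127, 74, 85, 85, 91, 93, 91, 91, 89, 88, 88, 87, 83, 79, 84, 87, 78, 72, 64, 183, 174, 169, 166]
0.06 274.66 225 260 [167, 166, 165, 166, 170, 177, 128, 70, 85, 93, 92, 88, 94, 90, 86, 85, 90, 85, 85, 85, 83, 84, 80, 71, 84, 162, 174, 168, 168]h.py:39: RuntimeWarning: invalid value encountered in scalar divide
  print("axis",np.degrees(np.arctan2(d[1],d[0])),"fit",(c[:2]+np.outer(k*.042,d)).round(4).tolist(),"mean gap",np.linalg.norm(P[-1]-P[0])/(len(P)-1)); return P
```

The stem hasn't moved in the grip and the block hasn't moved either (ring1 still at 0.5699, 0.0665). Position is right for ring2, so I'll lower it.

```bash
python3 -m creep '[[[0,0,0],[0.0002,0.0003,0.0045],1],[[0,0,0],[0,0,0.0045],1],[[0,0,0],[0,0,0],1],[[0,0,0],[0,0,0],1]]' | sed -n 2,4p
python3 -m creep '[[[0,0,0],[0,0,0.002],1],[[0,0,0],[0,0,0.002],1],[[0,0,0],[0,0,0.002],1],[[0,0,0],[0,0,0],1]]' | sed -n 2,4p
python3 -m creep '[[[0,0,0],[0,0,0.003],1],[[0,0,0],[0,0,0.003],1],[[0,0,0],[0,0,0.003],1],[[0,0,0],[0,0,0.003],1],[[0,0,0],[0,0,0],1]]' | sed -n 2,4p
python3 -m creep '[[[0,0,0],[0,0,0.003],1],[[0,0,0],[0,0,0.003],1],[[0,0,0],[0,0,0.003],1],[[0,0,0],[0,0,0.003],1],[[0,0,0],[0,0,0],1]]' | sed -n 2,4p
```

```text
position: [0.5831, 0.0265, 0.1451]
orientation: [-2.484, -1.923, 0.0]
wrist_force: [-0.2, 0.2, -1.2]
position: [0.583, 0.0266, 0.1403]
orientation: [-2.484, -1.923, 0.0]
wrist_force: [0.1, 0.5, -1.0]
position: [0.583, 0.0266, 0.1305]
orientation: [-2.484, -1.923, 0.001]
wrist_force: [-0.9, -0.9, -0.9]
position: [0.583, 0.0266, 0.1209]
orientation: [-2.484, -1.923, 0.001]
wrist_force: [-0.1, -0.7, -1.7]
```

```bash
python3 -m creep '[[[0,0,0],[0,0,0.003],1],[[0,0,0],[0,0,0.003],1],[[0,0,0],[0,0,0.003],1],[[0,0,0],[0,0,0.003],1],[[0,0,0],[0,0,0],1]]' | sed -n 2,4p
python3 -m creep '[[[0,0,0],[0,0,0.003],1],[[0,0,0],[0,0,0.003],1],[[0,0,0],[0,0,0.003],1],[[0,0,0],[0,0,0.003],1],[[0,0,0],[0,0,0],1]]' | sed -n 2,4p
python3 -m creep '[[[0,0,0],[0,0,0.002],1],[[0,0,0],[0,0,0.002],1],[[0,0,0],[0,0,0],1],[[0,0,0],[0,0,0],1]]' | sed -n 2,4p
```

```text
position: [0.583, 0.0266, 0.1113]
orientation: [-2.484, -1.923, 0.001]
wrist_force: [-0.7, 0.6, -1.3]
position: [0.583, 0.0266, 0.1017]
orientation: [-2.484, -1.923, 0.001]
wrist_force: [-0.6, -0.4, -0.4]
position: [0.5831, 0.0265, 0.0988]
orientation: [-2.484, -1.924, 0.0]
wrist_force: [-0.6, -0.7, -1.5]
```

```bash
python3 -m creep '[[[0,0,0],[0,0,0.002],1],[[0,0,0],[0,0,0.001],1],[[0,0,0],[0,0,0.001],1],[[0,0,0],[0,0,0],1]]' | sed -n 2,4p
python3 -m creep '[[[0,0,0],[0,0,0.001],1],[[0,0,0],[0,0,0],1],[[0,0,0],[0,0,0],1]]' | sed -n 2,4p
python3 -m creep '[[[0,0,0],[0,0,0.0008],1],[[0,0,0],[0,0,0],1],[[0,0,0],[0,0,0],1]]' | sed -n 2,4p
```

```text
position: [0.5831, 0.0265, 0.0956]
orientation: [2.484, 1.923, -0.0]
wrist_force: [0.1, -1.0, -1.2]
position: [0.5831, 0.0265, 0.0948]
orientation: [2.484, 1.924, -0.0]
wrist_force: [-0.8, -0.9, -2.7]
position: [0.5831, 0.0265, 0.0942]
orientation: [2.484, 1.924, -0.0]
wrist_force: [-0.3, -0.7, -1.6]
```

```bash
python3 -m creep '[[[0,0,0],[0,0,0.0008],1],[[0,0,0],[0,0,0],1],[[0,0,0],[0,0,0],1]]' | sed -n 2,4p
python3 -m creep '[[[0,0,0],[0,0,0.0006],1],[[0,0,0],[0,0,0],1],[[0,0,0],[0,0,0],1]]' | sed -n 2,4p
```

```text
position: [0.5831, 0.0266, 0.0936]
orientation: [2.484, 1.924, 0.0]
wrist_force: [-1.4, -0.8, -0.2]
position: [0.5831, 0.0265, 0.0931]
orientation: [-2.484, -1.924, 0.0]
wrist_force: [-1.3, -0.2, -0.6]
```

```bash
python3 -m creep '[[[0,0,0],[0,0,0.0006],1],[[0,0,0],[0,0,0],1],[[0,0,0],[0,0,0],1]]' | sed -n 2,4p
```

```text
position: [0.5832, 0.0265, 0.0928]
orientation: [2.484, 1.923, 0.0]
wrist_force: [-1.6, -1.5, 2.0]
```

The floor is reached at the predicted height of 0.0928. One more light press, then I'll release and retreat upward.

```bash
python3 -m creep '[[[0,0,0],[0,0,0.0006],1],[[0,0,0],[0,0,0],1],[[0,0,0],[0,0,0],1]]' | sed -n 2,4p
python3 -m creep '[[[0,0,0],[0,0,0],0.3],[[0,0,0],[0,0,0],0],[[0,0,0],[0,0,0],-0.5],[[0,0,0],[0,0,0],-1],[[0,0,0],[0,0,0],-1],[[0,0,0],[0,0,0],-1],[[0,0,0],[0,0,0],-1],[[0,0,0],[0,0,0],-1]]'
python3 -m creep '[[[0,0,0],[0,0,0],-1],[[0,0,0],[0,0,-0.01],-1],[[0,0,0],[0,0,-0.03],-1],[[0,0,0],[0,0,-0.04],-1],[[0,0,0],[0,0,-0.04],-1],[[0,0,0],[-0.03,0,-0.03],-1],[[0,0,0],[-0.03,0,0],-1],[[0,0,0],[0,0,0],-1]]'
python3 -m creep '[[[0,0,0],[0,0,0],-1],[[0,0,0],[0,0,0],-1],[[0,0,0],[0,0,0],-1]]' | sed -n 2,5p
python3 - <<'E'
from h import *
s,T=pose(); i,z,K,M=cap("wrist"); np.savez("w11.npz",i=i,z=z,K=K,M=M)
u,v=np.round(proj(K,M,[.583,.0265,.136])).astype(int); a,b=max(0,v-110),max(0,u-150); cv2.imwrite("pics/w11.png",cv2.resize(i[a:a+220,b:b+290],None,fx=2.5,fy=2.5)); print(u-b,v-a)
t,w=cloud(z,K,M,T); k=(np.hypot(w[...,0]-.583,w[...,1]-.0265)<.012)&(w[...,2]>.1)&(w[...,2]<.16); print(np.percentile(w[k][:,2],[50,90,98,100]))
E
```

```text
position: [0.5834, 0.0266, 0.0928]
orientation: [-2.484, -1.924, -0.001]
wrist_force: [-2.8, 0.1, 4.7]
t: 27.25
position: [0.5832, 0.0265, 0.0922]
orientation: [2.484, 1.924, 0.0]
wrist_force: [-0.3, 0.7, -0.1]
finger_gap: 0.0815
gripper_force: 0.0
t: 28.05
position: [0.5709, -0.0237, 0.2141]
orientation: [2.487, 1.916, 0.003]
wrist_force: [-0.6, -0.8, 0.1]
finger_gap: 0.0918
gripper_force: 0.0
position: [0.5711, -0.0187, 0.2117]
orientation: [-2.482, -1.925, 0.001]
wrist_force: [0.8, 0.3, -0.7]
finger_gap: 0.0918
150 110
[0.12689773 0.13423283 0.1349583  0.13594172]
```

View pics/w11.png

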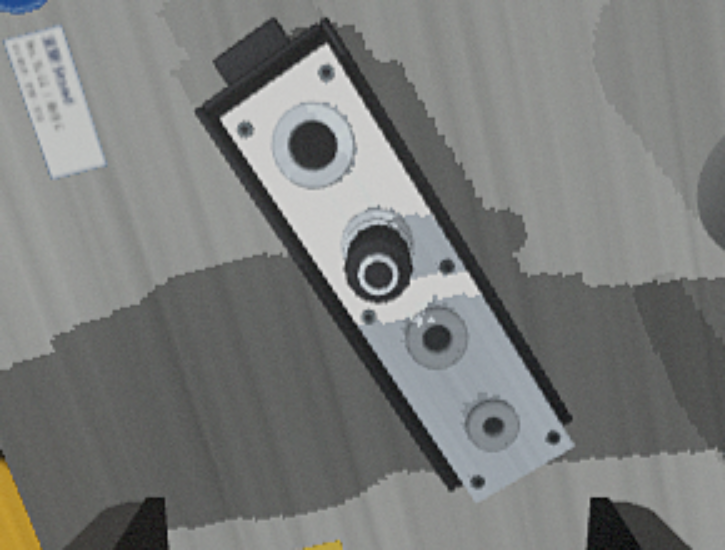

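The probe stands upright in ring2, at crop (378,270). Its socket top is at about 0.135 m, as expected for fully home (0.136). Ring1, ring3 and ring4 are empty and the gripper is clear, so I'll hand in.

```bash
python3 -c "
from workcell import r
print(r.sign_off())"
```

```text
the job is handed in; nothing more can be done
None
```

The yellow-place probe (stem about 12.8 mm) went into ring1 and ring2 without resistance and was stopped by ring3 at about 8 N. It now stands fully home and released in ring2, the other two probes weren't touched, and the job was handed in at about 28 s (no verdict returned).

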